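Pin the tin lane shut

TASK

Slide the tin lane's gate across until it is shut and the hole in its bar lines up with the hole in the bracket, then take the blue-knobbed locking pin from the white rack and drop it through both holes until its collar sits on the bracket. Let go of it, and leave the red-knobbed pin in the rack.

Things in the scene. Friction and masses are not known exactly. Their poses are not given: they have to be found in the camera images.
- bracket_hole (a point): Mouth of the hole in the grey pin bracket, 42 mm above the table, on the fixed tin lane. Axes: +y the way the gate shuts, +x along the lane, away from the gate. Bracket 66 x 64 mm: fixed plates at 0 to 18 and 32 to 42 mm height, the gate bar between them (20 to 30 mm). Holes 26 mm wide, open down to the table. The lane, 40 mm high, holds two gold tins at x 26 to 192, y -107 to -16 mm.
- gate_knob (a point): Centre of the top of the black knob on the gate bar, 75 mm above the table. Knob upright, 24 mm across, free from 38 to 75 mm above the table; guide cheeks 32 mm high stand 25 to 30 mm either side of it. The gate, a flat steel bar 46 x 180 x 10 mm, slides along the lane's y against about 1.5 N and stays where left. When shut, the knob is 142 mm from the bracket hole towards the lane's -y.
- gate (a joint): Gate travel in m along the lane's +y: 0 fully open, 0.115 fully shut against its end stop, where the 26 mm hole in the bar (142 mm from the knob's axis towards +y) lies right under the bracket hole. The gate starts open, at 0 to 0.05.
- blue_pin: Locking pin with blue knob, 60 to 130 g, upright in one pocket of the white rack. Origin at its tip, z up along it: steel shaft 14 mm across, 38 mm long, the lowest 12 mm tapered to 6 mm; steel collar 44 mm across from 38 to 44 mm; blue knob 24 mm across from 44 to 90 mm. In the rack the tip is 6 mm above the table, seated in the bracket 4 mm.
- red_pin: The same kind of pin with a red knob, belonging to another lane, in the other pocket of the rack, 110 mm from the blue one; it stays there. The rack is a fixed white block 70 x 190 mm, 44 mm high, long along the line of the two pins. Which pin stands in which pocket changes.
There are look-alikes about, which are no part of the job. What is shaped like the blue_pin but green or pink is not meant.

How it is judged:
By the outcome, as a careful person would: the job done as asked, in the order asked, and still so for the second after the job is handed in, with the robot touching nothing.
It also fails if it takes over 50 s, if anything falls off the work surface, if the arm or the gripper's body presses on something with over 40 N, if the wrist force passes 120 N, or if a joint passes its speed limit or range.

ROBOT

A 6-joint arm with a two-finger parallel gripper is mounted at the origin on a cart in front of the work surface, level with it; the furniture and walls round the work are solid. World frame = base frame: x ahead of the robot, y to its left, z up, the work surface at z = 0. Lengths are in mm, angles in rad, forces in N, time in s.
With the tool pointing down it reaches from about 350 to 975 mm from the base axis. Payload 7.1 kg.
Tool frame: the origin (TCP) lies between the finger pads; the fingertips stand 19 mm ahead of it and the grasp point (between the pads) is the TCP (ctrl.tcp_to_tips is the distance from the TCP to the fingertips, in mm); z points along the fingers, y is the line along which they close (so a half turn about z gives the same grasp; the last joint's range is limited). The gripper opens to 88 mm and grips with 3 to 60 N. Pads are 20 mm wide; open, the fingers measure 115 mm over their backs; the gripper's body (75 mm by 178 mm) begins 61 mm behind the grasp point.
Start: joints at [1.283, 0.423, 1.63, -0, 1.089, -0.019], TCP at [165.953, 602.548, 241.675] pointing down, gripper open.
Joint ranges: [-3, 3], [-0.9, 2.11], [0.09, 2.58], [-1.31, 4.45], [0.11, 2.69], [-2.54, 2.54]. Speed limits (rad/s): [2.39, 2.39, 3.01, 3.14, 3.14, 3.14].

INTERFACE

Orientations are given as a rotation vector (axis times angle).
In Python, from workcell import status, optics, ctrl gives the robot as it stands. The module is installed in compiled form; this text tells all that it offers.
- The arm moves only by the shell command python3 -m inch 'ROWS'. ROWS is JSON, a list that holds one entry, the list of rows, each a list of 7 numbers: the shift along the tool's x, y, z in mm, then the turn, a rotation vector about the tool's x, y, z in rad, then the opening in per cent of the stroke, from 0 (shut) to 100 (fully open). A call has 1 to 20 rows; each row is the pose to reach, as a shift and turn from the pose commanded when the call began, along the tool's axes at that moment; what a row does not reach only later rows make up. A row lasts 1/10 s, in which the tool goes at most 50 mm and 8.59 degrees, less where a joint would pass 70% of its speed; a pose out of reach is approached as far as the arm can. A call with a gripper value outside its range is refused whole. The fingers move at their own pace and stop on an object; the grip force is fixed at half the most. Time passes only in rows, so rows that repeat a pose let the fingers close. It gives the time, the measured TCP pose, the force, the opening and the grip force at its end, in the units of the state.
- status.get_obs(): the state, without advancing time (a new reading comes with each control period).
- optics.get_image(name): name is "scene" or "top" or "wrist"; returns a dict with "frame" (400x640x3 uint8, red, green, blue), "fx", "fy", "cx", "cy" (pixels), "rvec" (rotation vector, rad) and "tvec" (3), from world to camera coordinates, as OpenCV has them; the wrist camera has in their place "hand_eye" (4x4, takes a point from camera to tool coordinates, whose origin is the TCP and whose axes are the flange's). Camera axes: x right, y down, z forward; pixel columns grow to the right and rows downward; lengths in mm; the calibration is good to about 2 mm. The wrist camera is an equidistant fisheye: a pixel r from the principal point sees the ray r / f radians off the axis. A picture is of the moment at which its call begins: read the wrist's pose just before it. There is no depth.
- ctrl.close_job(): hands the job in; it is judged then, once.
The state is a dict: "t": time; "qpos": joint angles; "qvel": joint speeds; "joint_torque": joint torques, N m; "ee_pos": TCP position; "orientation": TCP orientation; "ft_force": force on the tool from outside, world axes, zero at the start; "moment": the same for the moment, N m; "width": finger opening in mm; "grasp_force": force on a finger pad.
Only numpy, scipy, OpenCV 4.12 (cv2) and the standard library are available. Lean on these libraries where they do the work, as an engineer would, in place of code of your own. Each camera call takes 0.05 s, during which the arm holds its last target. There are 200 camera calls.

## Working session

There is one attempt and no reset: what is moved stays moved. The work goes in short steps, Python scripts to look and compute and a shell command to move; the robot and the scene stay as the last step left them, time stands still between calls to the robot, and variables do not carry over. Pictures are saved under pics/ and viewed, at most 10 in all, crops included, and the job is handed in when it is done.

```bash
mkdir -p pics; cat > h.py <<'E'
import numpy as np, cv2
from workcell import status, optics, ctrl
R=lambda v: cv2.Rodrigues(np.array(v,float))[0]
def ray(im,uv,obs=None):
    u,v=uv
    x,y=(u-im['cx'])/im['fx'],(v-im['cy'])/im['fy']
    if 'hand_eye' in im:
        t=np.hypot(x,y); s=np.sin(t)/t if t>1e-9 else 1
        d=np.array([x*s,y*s,np.cos(t)]); H=np.array(im['hand_eye']); Rt=R(obs['orientation'])
        return Rt@H[:3,3]+np.array(obs['ee_pos']), Rt@H[:3,:3]@d
    Rc=R(im['rvec']); return -Rc.T@np.array(im['tvec']).ravel(), Rc.T@np.array([x,y,1.])
def onz(im,uv,z,obs=None):
    o,d=ray(im,uv,obs); return o+d*(z-o[2])/d[2]
def two(a,b):
    (o1,d1),(o2,d2)=a,b
    s=np.linalg.lstsq(np.c_[d1,-d2],o2-o1,rcond=None)[0]
    p,q=o1+d1*s[0],o2+d2*s[1]; return (p+q)/2,np.linalg.norm(p-q)
def save(im,n): cv2.imwrite('pics/'+n,cv2.cvtColor(im['frame'],cv2.COLOR_RGB2BGR))
E
python3 - <<'E'
from h import *
o=status.get_obs();print(o['t'],o['ee_pos'],o['orientation'])
for n in('scene','top','wrist'):
    im=optics.get_image(n);save(im,n+'0.png')
    print(n,ray(im,(im['cx'],im['cy']),o))
a=np.vstack([cv2.imread('pics/top0.png')])
E
```

```text
0.0 [165.79339391 602.06398983 240.90793822] [-4.20794035e-01 -3.11306610e+00  2.38191031e-03]
scene (array([-135.6694395 , -511.8751258 ,  610.62050142]), array([ 0.72735065,  0.41388062, -0.54741562]))
top (array([ 334.00371912,  -94.84204285, 1036.01933185]), array([ 0.1948864 , -0.01089944, -0.98076526]))
wrist (array([ 98.04200409, 621.38808468, 384.17870741]), array([ 0.25331571, -0.07125883, -0.96475558]))
```

View pics/top0.png

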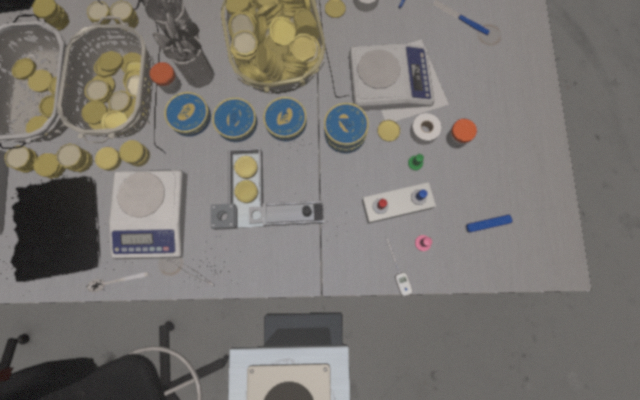

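View pics/scene0.png

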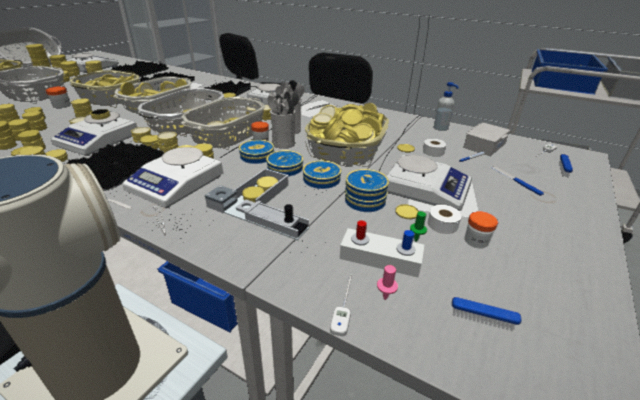

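Top view: bracket hole is near (222,215) and the black gate knob near (307,211). Blue pin is at (422,194) and red pin at (383,204) in the white rack. Look-alikes are the green pin (417,161), the pink pin (425,243), the blue brush (489,223) and the red jar lid (464,130). The scene view shows blue at (408,240) in the rack, red at (361,230), and the gate knob at (289,213). I'll check with one close crop and measure the blobs.

```bash
python3 - <<'E'
from h import *
t=optics.get_image('top');s=optics.get_image('scene')
f=cv2.cvtColor(t['frame'],cv2.COLOR_RGB2BGR);g=cv2.cvtColor(s['frame'],cv2.COLOR_RGB2BGR)
c=cv2.resize(f[140:260,200:332],None,fx=6,fy=6,interpolation=cv2.INTER_CUBIC)[:600,:792]
c1=cv2.resize(f[170:240,200:330],None,fx=5,fy=5,interpolation=cv2.INTER_CUBIC)
c2=cv2.resize(g[180:280,195:435],None,fx=2.7,fy=2.5,interpolation=cv2.INTER_CUBIC)[:, :650]
cv2.imwrite('pics/crop1.png',np.vstack([c1,c2]))
def blob(im,roi,lo,hi):
    x0,x1,y0,y1=roi;h=cv2.cvtColor(im['frame'][y0:y1,x0:x1],cv2.COLOR_RGB2HSV)
    m=cv2.inRange(h,lo,hi);n,l,st,ce=cv2.connectedComponentsWithStats(m)
    k=1+np.argmax(st[1:,4]);return ce[k]+[x0,y0],st[k]+[x0,y0,0,0,0]
B=((105,120,50),(130,255,255));Rd=((0,140,60),(8,255,255));K=((0,0,0),(180,255,60))
for nm,rt,rs,(lo,hi) in(('blue',(410,435,180,205),(395,420,225,255),B),('red',(374,392,195,213),(350,372,215,245),Rd),('knob',(298,320,200,222),(280,298,200,225),K)):
    a,sa=blob(t,rt,lo,hi);b,sb=blob(s,rs,lo,hi)
    print(nm,a,sa,b,sb,'mid',two(ray(t,a),ray(s,b)),'onz',onz(t,a,75 if nm=='blue' or nm=='red' else 60)[:2])
print('hole',onz(t,(222,215),42))
E
```

```text
Traceback (most recent call last):
ValueError: all the input array dimensions except for the concatenation axis must match exactly, but along dimension 1, the array at index 0 has size 650 and the array at index 1 has size 648
```

```bash
python3 - <<'E'
from h import *
t=optics.get_image('top');s=optics.get_image('scene')
f=cv2.cvtColor(t['frame'],cv2.COLOR_RGB2BGR);g=cv2.cvtColor(s['frame'],cv2.COLOR_RGB2BGR)
c1=cv2.resize(f[180:240,205:325],(720,360),interpolation=cv2.INTER_CUBIC)
c2=cv2.resize(g[180:260,195:435],(720,240),interpolation=cv2.INTER_CUBIC)
cv2.imwrite('pics/crop1.png',np.vstack([c1,c2]))
def blob(im,roi,lo,hi):
    x0,x1,y0,y1=roi;h=cv2.cvtColor(im['frame'][y0:y1,x0:x1],cv2.COLOR_RGB2HSV)
    m=cv2.inRange(h,lo,hi);n,l,st,ce=cv2.connectedComponentsWithStats(m)
    k=1+np.argmax(st[1:,4]);return ce[k]+[x0,y0],st[k]+[x0,y0,0,0,0]
B=((105,120,50),(130,255,255));Rd=((0,140,60),(8,255,255));K=((0,0,0),(180,255,60))
for nm,rt,rs,(lo,hi) in(('blue',(410,435,180,205),(395,420,225,255),B),('red',(374,392,195,213),(350,372,215,245),Rd),('knob',(298,320,200,222),(280,298,200,225),K)):
    a,sa=blob(t,rt,lo,hi);b,sb=blob(s,rs,lo,hi)
    print(nm,a,sa,b,sb,'mid',two(ray(t,a),ray(s,b)),'onz',onz(t,a,75 if nm=='blue' or nm=='red' else 60)[:2])
print('hole',onz(t,(222,215),42))
E
```

```text
blue [422.10526316 193.78947368] [419 191   7   7  38] [407.42771084 239.04819277] [402 230  12  20 166] mid (array([ 546.51800846, -365.22533075,   75.62019755]), np.float64(3.3305852053703107)) onz [ 547.51744828 -366.94372544]
red [382.4        202.96666667] [380 200   6   7  30] [360.89915966 228.85714286] [357 221   9  18 119] mid (array([ 523.21573169, -257.22567771,   76.20668334]), np.float64(2.537677274176165)) onz [ 524.16980992 -258.52621364]
knob [307. 214.] [307 214   1   1   1] [288.22131148 213.30327869] [285 205   8  17 122] mid (array([502.0047709 , -57.34298755,  58.5261834 ]), np.float64(4.55845003513638)) onz [500.31592198 -55.62538667]
hole [504.73019105 178.39419469  42.        ]
```

View pics/crop1.png

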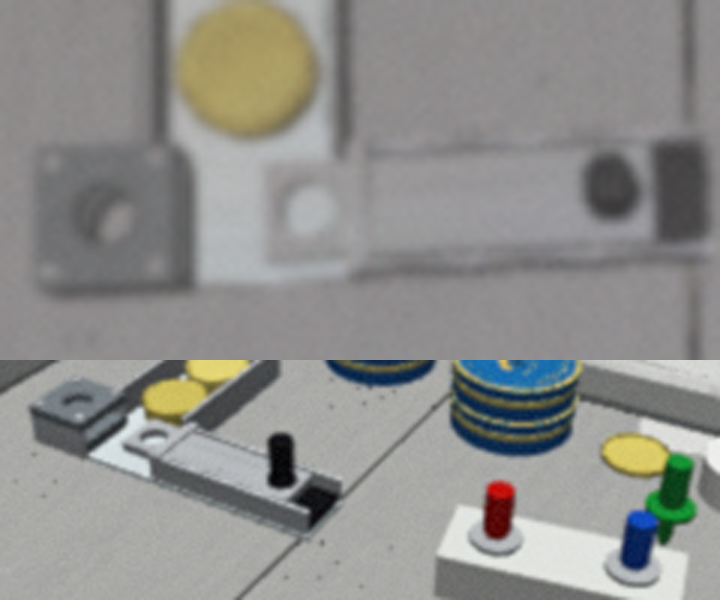

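The crop shows the bracket hole at top-view (222.5,215.5), the black knob at (306.8,211) and the bar's own hole at (256.8,214.9). The blue pin stands in the rack's right pocket, with the green one behind it, off the rack. Blue and red measure 110.4 mm apart, which is right.

```bash
cat >> h.py <<'E'
def shift(target,yaw_dir=None):
    "tool-frame shift to the world target; turn about tool z so tool y lies along yaw_dir (mod half turn)"
    o=status.get_obs();Rt=R(o['orientation']);s=Rt.T@(np.array(target,float)-o['ee_pos']);w=None
    if yaw_dir is not None:
        v=Rt.T@np.array([*yaw_dir,0.]);a=np.arctan2(-v[0],v[1]);w=(a+np.pi/2)%np.pi-np.pi/2
    return s.round(1),w
E
python3 - <<'E'
from h import *
t=optics.get_image('top')
h=onz(t,(222.5,215.5),42);k=onz(t,(306.8,211),75);b=onz(t,(256.8,214.9),30)
print(h,k,b,np.linalg.norm((k-b)[:2]),np.linalg.norm((h-k)[:2]))
print(R(status.get_obs()['orientation']).round(3))
d=(h-k)[:2]/np.linalg.norm((h-k)[:2]);print(d)
print(shift([k[0],k[1],220],d))
E
```

```text
[503.31398502 176.97469282  42.        ] [505.87507995 -55.76987162  75.        ] [505.36125535  85.13949289  30.        ] 140.91030133802175 232.75865502091696
[[-0.964  0.266 -0.   ]
 [ 0.266  0.964 -0.   ]
 [ 0.    -0.    -1.   ]]
[-0.01100322  0.99993946]
(array([-502.6, -544.3,   21.7]), np.float64(-0.27979639454202987))
```

```bash
python3 -m inch '[[[-30,-35,0,0,0,-0.02,100],[-65,-70,0,0,0,-0.04,100],[-100,-105,3,0,0,-0.06,100],[-130,-140,5,0,0,-0.08,100],[-165,-180,6,0,0,-0.1,100],[-200,-215,8,0,0,-0.12,100],[-235,-250,10,0,0,-0.14,100],[-270,-290,12,0,0,-0.16,100],[-300,-325,14,0,0,-0.18,100],[-335,-360,16,0,0,-0.2,100],[-370,-400,18,0,0,-0.22,100],[-400,-435,20,0,0,-0.24,100],[-435,-470,21,0,0,-0.26,100],[-470,-510,21,0,0,-0.28,100],[-502,-544,22,0,0,-0.28,100],[-502,-544,22,0,0,-0.28,100],[-502,-544,22,0,0,-0.28,100],[-502,-544,22,0,0,-0.28,100],[-502,-544,22,0,0,-0.28,100],[-502,-544,22,0,0,-0.28,100]]]' && python3 - <<'E'
from h import *
o=status.get_obs();w=optics.get_image('wrist');save(w,'w1.png')
print(o['t'],o['ee_pos'],R(o['orientation']).round(3).tolist())
E
```

```text
t: 2.4
ee_pos: [505.1, -54.1, 219.8]
orientation: [0.021, -3.141, -0.0]
ft_force: [0.5, 0.1, 0.8]
width: 88.2
grasp_force: 0.0
2.4 [505.0575494  -54.06482253 219.79112372] [[-1.0, -0.013, -0.0], [-0.013, 1.0, 0.0], [0.0, 0.0, -1.0]]
```

View pics/w1.png

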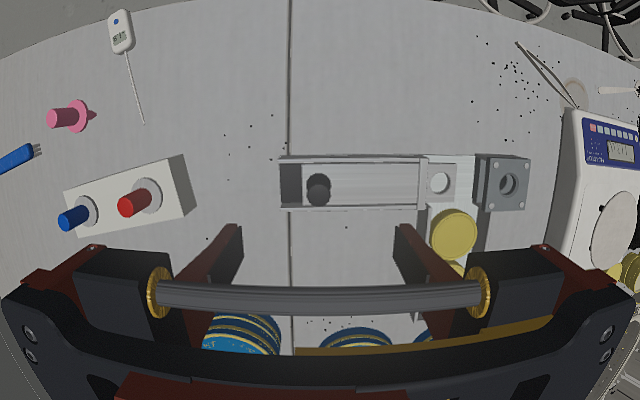

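The wrist view shows the knob as a dark shape around (318,190), with its top towards (319,197). The bracket hole is at (508,183), the bar hole at (440,182) and the pins are on the left. I'll measure these.

```bash
python3 - <<'E'
from h import *
o=status.get_obs();w=optics.get_image('wrist')
g=cv2.cvtColor(w['frame'],cv2.COLOR_RGB2GRAY);hsv=cv2.cvtColor(w['frame'],cv2.COLOR_RGB2HSV)
m=np.zeros_like(g);m[160:209,304:335]=(g[160:209,304:335]<75)*255
x,y,ww,hh=cv2.boundingRect(m);print('knob box',x,y,ww,hh)
print('top',onz(w,(x+ww/2,y+hh-12.5),75,o)) # top ellipse about 25 px
for r in range(168,210,4): print(r,onz(w,(x+ww/2,r),75,o)[:2].round(1),g[r,314:323].mean().round())
print('hole',onz(w,(508,183),42,o),'bar',onz(w,(440,182),30,o))
cv2.imwrite('pics/c2.png',np.vstack([cv2.resize(cv2.cvtColor(w['frame'],cv2.COLOR_RGB2BGR)[145:220,280:410],(780,300)),cv2.resize(cv2.cvtColor(w['frame'],cv2.COLOR_RGB2BGR)[145:220,410:540],(780,300))]))
E
```

```text
knob box 307 162 28 44
top [511.43618501 -51.15815946  75.        ]
168 [486.5 -51.5] 160.0
172 [490.4 -51.5] 159.0
176 [494.2 -51.4] 59.0
180 [498.1 -51.4] 58.0
184 [502.  -51.3] 68.0
188 [506.  -51.2] 76.0
192 [509.9 -51.2] 72.0
196 [513.9 -51.1] 68.0
200 [517.9 -51.1] 66.0
204 [522. -51.] 62.0
208 [526.1 -50.9] 160.0
hole [503.70692005 177.47359655  42.        ] bar [507.66136014  87.75591267  30.        ]
```

View pics/c2.png

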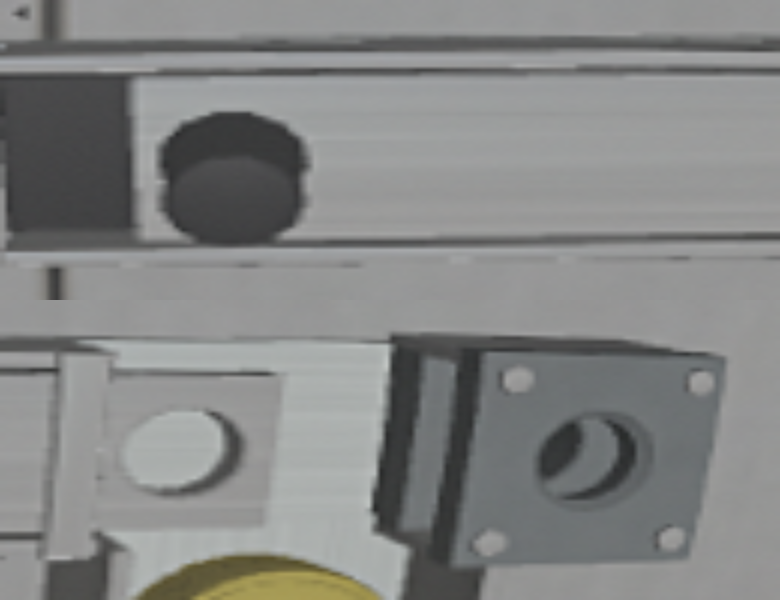

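The crop shows the knob's top disc at about (318.8,195), which gives world ≈ (512,-53). The bracket hole is at (508,184.5), giving ≈ (505,177). The gate needs to slide about 89 mm. I'll descend and grip the knob.

```bash
python3 -m inch '[[[-7,1,40,0,0,0,100],[-7,1,75,0,0,0,100],[-7,1,105,0,0,0,100],[-7,1,130,0,0,0,80],[-7,1,145,0,0,0,60],[-7,1,154,0,0,0,60],[-7,1,156,0,0,0,60],[-7,1,156,0,0,0,60],[-7,1,156,0,0,0,0],[-7,1,156,0,0,0,0],[-7,1,156,0,0,0,0],[-7,1,156,0,0,0,0],[-7,1,156,0,0,0,0],[-7,1,156,0,0,0,0],[-7,1,156,0,0,0,0],[-7,1,156,0,0,0,0]]]'
```

```text
t: 4.1
ee_pos: [512.7, -54.2, 64.0]
orientation: [-0.017, 3.141, -0.0]
ft_force: [-0.4, 0.5, 6.2]
width: 22.7
grasp_force: 30.0
```

```bash
python3 -m inch '[[[0,8,0,0,0,0,0],[0.3,18,0,0,0,0,0],[0.5,28,0,0,0,0,0],[0.7,38,0,0,0,0,0],[0.9,48,0,0,0,0,0],[1.1,58,0,0,0,0,0],[1.3,67,0,0,0,0,0],[1.4,74,0,0,0,0,0],[1.5,79,0,0,0,0,0],[1.6,82,0,0,0,0,0],[1.6,82,0,0,0,0,0],[1.6,82,0,0,0,0,0]]]'
```

```text
t: 5.3
ee_pos: [510.2, 28.1, 64.0]
orientation: [-0.018, 3.141, 0.0]
ft_force: [-0.3, 1.1, 6.4]
width: 22.7
grasp_force: 30.0
```

```bash
python3 -m inch '[[[0,2,0,0,0,0,0],[0.1,4,0,0,0,0,0],[0.1,5,0,0,0,0,0],[0.1,6,0,0,0,0,0],[0.1,6,0,0,0,0,0],[0.1,6,0,0,0,0,0]]]'; python3 -m inch '[[[0,1,0,0,0,0,0],[0,1.5,0,0,0,0,0],[0,2,0,0,0,0,0],[0,2,0,0,0,0,0],[0,2,0,0,0,0,0]]]'
```

```text
t: 5.9
ee_pos: [510.0, 33.8, 64.0]
orientation: [-0.018, 3.141, -0.0]
ft_force: [-0.3, -1.2, 5.8]
width: 23.0
grasp_force: 30.0
t: 6.4
ee_pos: [510.0, 35.7, 64.0]
orientation: [-0.018, 3.141, -0.0]
ft_force: [-0.4, -1.1, 6.6]
width: 22.5
grasp_force: 30.0
```

```bash
python3 -m inch '[[[0,0.5,0,0,0,0,0],[0,1,0,0,0,0,0],[0,1.5,0,0,0,0,0],[0,1.5,0,0,0,0,0]]]'; python3 -m inch '[[[0,0.5,0,0,0,0,0],[0,1,0,0,0,0,0],[0,1.5,0,0,0,0,0],[0,1.5,0,0,0,0,0]]]';  python3 -m inch '[[[0,0.5,0,0,0,0,0],[0,1,0,0,0,0,0],[0,1,0,0,0,0,0]]]'
```

```text
t: 6.8
ee_pos: [509.9, 37.0, 64.0]
orientation: [-0.018, 3.141, -0.001]
ft_force: [-0.7, -2.5, 5.6]
width: 22.3
grasp_force: 30.0
t: 7.2
ee_pos: [509.9, 37.1, 64.1]
orientation: [-0.019, 3.141, -0.003]
ft_force: [-0.9, -13.5, 7.1]
width: 23.3
grasp_force: 30.0
t: 7.5
ee_pos: [509.9, 37.2, 64.1]
orientation: [-0.02, 3.141, -0.005]
ft_force: [-0.8, -19.8, 7.3]
width: 22.6
grasp_force: 30.0
```

The gate reached its end stop at TCP y ≈ 37, with the force rising to 20 N. I'll relax, open, lift and move back over the pins.

```bash
python3 -m inch '[[[0,-1.5,0,0,0,0,0],[0,-2.4,0,0,0,0,0],[0,-2.4,0,0,0,0,55],[0,-2.4,0,0,0,0,55],[0,-2.4,0,0,0,0,55],[0,-2.4,0,0,0,0,55],[0,-2.4,-15,0,0,0,55],[0,-2.4,-45,0,0,0,55],[0,-2.4,-85,0,0,0,100],[0,-2.4,-125,0,0,0,100],[0,-2.4,-150,0,0,0,100],[0,-2.4,-155,0,0,0,100],[0,-2.4,-155,0,0,0,100],[0,-2.4,-155,0,0,0,100]]]' && python3 - <<'E'
from h import *
o=status.get_obs();w=optics.get_image('wrist');save(w,'w2.png');print(o['ee_pos'],o['orientation'])
c=cv2.cvtColor(w['frame'],cv2.COLOR_RGB2BGR)[130:240,290:470];cv2.imwrite('pics/c3.png',cv2.resize(c,(720,440),interpolation=cv2.INTER_CUBIC))
E
```

```text
t: 8.9
ee_pos: [508.8, 37.4, 217.3]
orientation: [0.018, -3.139, 0.0]
ft_force: [0.2, 0.1, 0.1]
width: 87.1
grasp_force: 0.0
[508.79568294  37.41241308 217.28538678] [ 1.76331026e-02 -3.13928750e+00  1.59247504e-04]
```

View pics/c3.png

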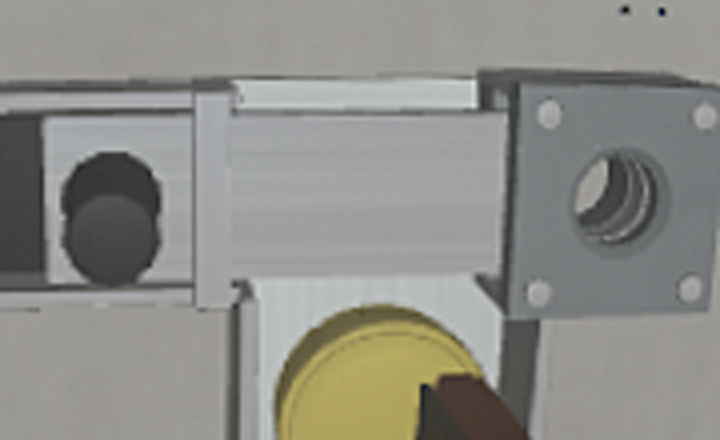

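The crop shows the gate shut, with its bar under the bracket and see-through visible in the hole at about (444.5,180). The knob top is at (317.5,189.5). Next I measure the hole and the blue pin from here.

```bash
python3 - <<'E'
from h import *
o=status.get_obs();w=optics.get_image('wrist')
for p in((444.3,179.2),(445.4,181.1)): print('hole',onz(w,p,42,o).round(1))
k=onz(w,(317.5,189.5),75,o);print('knob',k.round(1))
for c in((549,114),(706,116),(690,289),(539,291)): print(onz(w,(290+c[0]/4,130+c[1]/4),43,o).round(1))
print(shift([546.5,-365.5,215]))
E
```

```text
hole [504.2 178.   42. ]
hole [506.4 179.6  42. ]
knob [509.8  37.   75. ]
[481.7 154.9  43. ]
[480.2 203.3  43. ]
[530.5 204.4  43. ]
[531.4 156.6  43. ]
(array([ -33.2, -403.3,    1.9]), None)
```

Hole ≈ (505.5,179), which is 142 mm from the knob, so the gate is shut. Now I move over the blue pin.

```bash
python3 -m inch '[[[-3,-30,0,0,0,0,100],[-6,-70,0,0,0,0,100],[-9,-110,0,0,0,0,100],[-12,-150,0,0,0,0,100],[-15,-190,0,0,0,0,100],[-18,-230,0,0,0,0,100],[-22,-270,0,0,0,0,100],[-26,-310,0,0,0,0,100],[-29,-350,0,0,0,0,100],[-32,-385,0,0,0,0,100],[-33,-403,0,0,0,0,100],[-33,-403,0,0,0,0,100],[-33,-403,0,0,0,0,100],[-33,-403,0,0,0,0,100],[-33,-403,0,0,0,0,100]]]' && python3 - <<'E'
from h import *
o=status.get_obs();w=optics.get_image('wrist');save(w,'w3.png')
h=cv2.cvtColor(w['frame'],cv2.COLOR_RGB2HSV);m=cv2.inRange(h,(105,120,50),(130,255,255));m[260:]=0
n,l,st,ce=cv2.connectedComponentsWithStats(m)
for k in range(1,n):
    if st[k,4]>80: print(st[k],ce[k],onz(w,ce[k],75,o).round(1))
print(o['ee_pos'])
E
```

```text
t: 10.5
ee_pos: [547.3, -363.7, 218.7]
orientation: [0.02, -3.141, -0.001]
ft_force: [0.5, 0.1, 0.1]
width: 87.7
grasp_force: 0.0
[ 109   91   90   46 1888] [154.26536017 113.46027542] [ 471.6 -529.5   75. ]
[305 180  25  24 460] [317.53478261 191.12391304] [ 550.9 -363.9   75. ]
[ 547.32654624 -363.65271789  218.68588174]
```

View pics/w3.png

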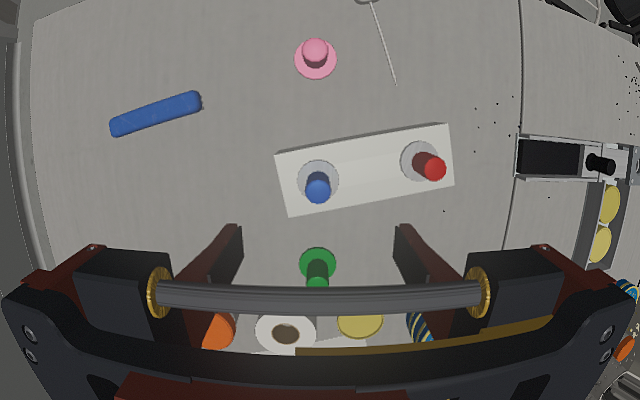

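The wrist view shows the blue knob top at (318,190), between the open fingers. Red is at (435,168), green at (317,265) and pink at (315,50), all clear of the fingers. The fix agrees with the earlier one to 1 mm, so I descend and grip.

```bash
python3 -m inch '[[[1,-0.5,40,0,0,0,100],[1,-0.5,75,0,0,0,80],[1,-0.5,105,0,0,0,60],[1,-0.5,125,0,0,0,60],[1,-0.5,137,0,0,0,60],[1,-0.5,141,0,0,0,60],[1,-0.5,142,0,0,0,60],[1,-0.5,142,0,0,0,60],[1,-0.5,142,0,0,0,60],[1,-0.5,142,0,0,0,0],[1,-0.5,142,0,0,0,0],[1,-0.5,142,0,0,0,0],[1,-0.5,142,0,0,0,0],[1,-0.5,142,0,0,0,0],[1,-0.5,142,0,0,0,0],[1,-0.5,142,0,0,0,0]]]'
```

```text
t: 12.15
ee_pos: [546.2, -365.6, 76.8]
orientation: [0.018, -3.141, -0.0]
ft_force: [-1.4, 0.7, 1.6]
width: 23.7
grasp_force: 30.0
```

```bash
python3 -m inch '[[[0,0,-10,0,0,0,0],[0,0,-25,0,0,0,0],[0,0,-45,0,0,0,0],[0,0,-70,0,0,0,0],[0,0,-95,0,0,0,0],[0,0,-110,0,0,0,0],[0,0,-115,0,0,0,0],[0,0,-115,0,0,0,0],[0,0,-115,0,0,0,0]]]' && python3 - <<'E'
from h import *
print(shift([505.5,179,130]),R(status.get_obs()['orientation']).round(3).tolist())
E
```

```text
t: 13.05
ee_pos: [545.7, -365.3, 190.7]
orientation: [0.018, -3.14, -0.001]
ft_force: [-1.1, -0.4, -0.7]
width: 23.8
grasp_force: 30.0
(array([ 34. , 544.7,  61.3]), None) [[-1.0, -0.011, -0.001], [-0.011, 1.0, 0.001], [0.001, 0.001, -1.0]]
```

```bash
python3 -m inch '[[[1,15,0,0,0,0,0],[2,40,0,0,0,0,0],[4,75,0,0,0,0,0],[7,115,0,0,0,0,0],[9,155,0,0,0,0,0],[12,195,0,0,0,0,0],[15,235,0,0,0,0,0],[17,275,0,0,0,0,0],[20,315,0,0,0,0,0],[22,355,0,0,0,0,0],[25,395,0,0,0,0,0],[27,435,0,0,0,0,0],[30,475,0,0,0,0,0],[32,510,10,0,0,0,0],[33,532,20,0,0,0,0],[34,544,35,0,0,0,0],[34,544.7,45,0,0,0,0],[34,544.7,45,0,0,0,0],[34,544.7,45,0,0,0,0],[34,544.7,45,0,0,0,0]]]' && python3 - <<'E'
from h import *
o=status.get_obs();w=optics.get_image('wrist');save(w,'w4.png');print(o['t'],o['ee_pos'],o['orientation'])
c=cv2.cvtColor(w['frame'],cv2.COLOR_RGB2BGR)[110:240,220:420];cv2.imwrite('pics/c4.png',cv2.resize(c,(800,520),interpolation=cv2.INTER_CUBIC))
E
```

```text
t: 15.05
ee_pos: [506.6, 177.7, 147.0]
orientation: [-0.015, 3.141, 0.0]
ft_force: [-0.0, -0.1, -1.4]
width: 23.6
grasp_force: 30.0
15.05 [506.55829304 177.67762677 146.98755986] [-1.52986074e-02  3.14112974e+00  7.18693961e-05]
```

View pics/c4.png

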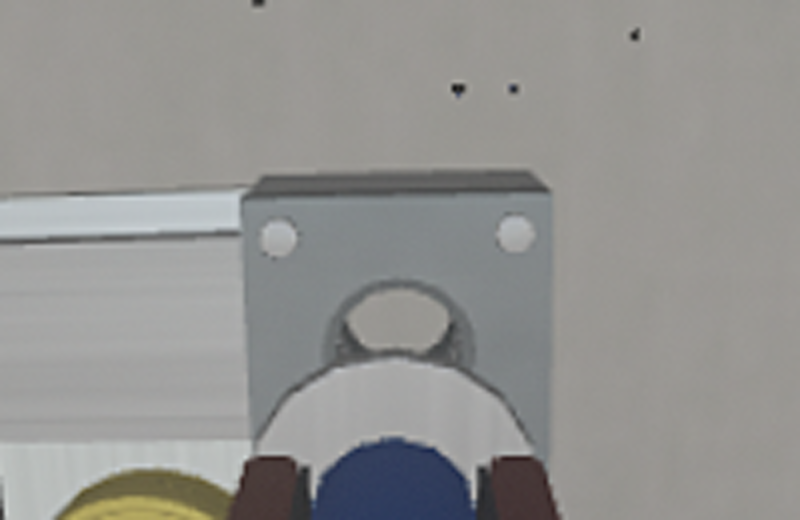

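The crop shows the bracket hole in front of the pin's collar, in line with it (hole rim centre column ≈ 320). The screws are at (289.5,169.5) and (349,168.5).

```bash
python3 - <<'E'
from h import *
o=status.get_obs();w=optics.get_image('wrist')
P=lambda x,y,z:onz(w,(220+x/4,110+y/4),z,o).round(1)
print('screws',P(278,238,43),P(516,234,43))
print('corners',P(241,198,42),P(551,190,42))
print('rim top',P(399,280,42),'rim L/R',P(325,345,42),P(475,345,42),'tcp',o['ee_pos'])
E
```

```text
screws [482.2 154.5  43. ] [480.8 202.9  43. ]
corners [474.1 146.9  42. ] [471.8 209.9  42. ]
rim top [490.9 179.2  42. ] rim L/R [504.9 163.9  42. ] [504.6 195.2  42. ] tcp [506.62807213 177.79102399 147.15969572]
```

```bash
python3 -m inch '[[[0.5,1.2,0,0,0,0,0],[0.5,1.2,10,0,0,0,0],[0.5,1.2,22,0,0,0,0],[0.5,1.2,30,0,0,0,0],[0.5,1.2,36,0,0,0,0],[0.5,1.2,40,0,0,0,0],[0.5,1.2,43,0,0,0,0],[0.5,1.2,45,0,0,0,0],[0.5,1.2,45,0,0,0,0]]]'; python3 -m inch '[[[0,0,4,0,0,0,0],[0,0,8,0,0,0,0],[0,0,12,0,0,0,0],[0,0,15,0,0,0,0],[0,0,15,0,0,0,0]]]'
```

```text
t: 16.05
ee_pos: [505.6, 179.8, 101.5]
orientation: [0.018, -3.141, 0.0]
ft_force: [-0.9, 0.1, -1.2]
width: 23.2
grasp_force: 30.0
t: 16.55
ee_pos: [505.3, 179.7, 86.2]
orientation: [0.018, -3.141, 0.0]
ft_force: [0.5, 0.0, -1.5]
width: 23.4
grasp_force: 30.0
```

```bash
python3 -m inch '[[[0,0,3,0,0,0,0],[0,0,6,0,0,0,0],[0,0,9,0,0,0,0],[0,0,11,0,0,0,0],[0,0,11,0,0,0,0],[0,0,11,0,0,0,0]]]'
```

```text
t: 17.15
ee_pos: [505.6, 179.8, 75.6]
orientation: [0.017, -3.141, 0.0]
ft_force: [0.5, 0.0, -0.4]
width: 23.5
grasp_force: 30.0
```

Seated to within 1 mm with no side force. I release and lift.

```bash
python3 -m inch '[[[0,0,0.5,0,0,0,0],[0,0,0.5,0,0,0,0],[0,0,0.5,0,0,0,60],[0,0,0.5,0,0,0,60],[0,0,0.5,0,0,0,60],[0,0,0.5,0,0,0,60],[0,0,-10,0,0,0,60],[0,0,-35,0,0,0,60],[0,0,-70,0,0,0,60],[0,0,-105,0,0,0,60],[0,0,-125,0,0,0,60],[0,0,-130,0,0,0,60],[0,0,-130,0,0,0,60]]]' && python3 - <<'E'
from h import *
o=status.get_obs();w=optics.get_image('wrist');s=optics.get_image('scene')
a=cv2.cvtColor(w['frame'],cv2.COLOR_RGB2BGR)[130:260,210:430];b=cv2.cvtColor(s['frame'],cv2.COLOR_RGB2BGR)[170:270,190:450]
cv2.imwrite('pics/c5.png',np.vstack([cv2.resize(a,(520,300)),cv2.resize(b,(520,200))]))
E
```

```text
t: 18.45
ee_pos: [505.9, 179.9, 206.6]
orientation: [-0.018, 3.14, 0.001]
ft_force: [0.2, -0.4, -0.2]
width: 52.8
grasp_force: 0.0
```

View pics/c5.png

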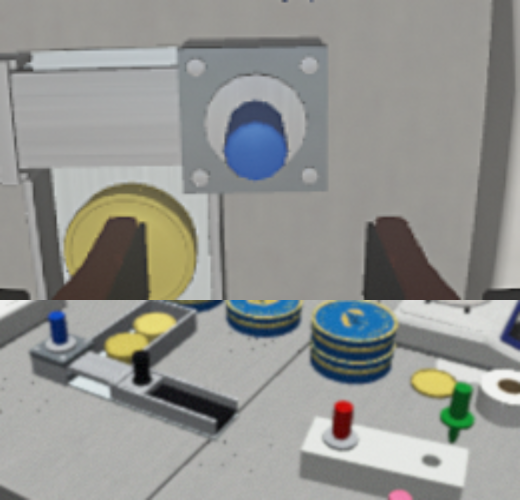

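The blue pin stands upright with its collar flat on the bracket, at crop (255,135) and scene crop (58,335). The gate is shut, the red pin is still in the rack, and the gripper is clear.

```bash
python3 -c "
from workcell import ctrl
print(ctrl.close_job())"
```

```text
the job is handed in; nothing more can be done
None
```

The gate is shut against its end stop, the blue pin is through both holes with its collar on the bracket and released, and the red pin is still in the rack; I handed the job in at about 18.5 s.

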